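Load the vial transport rack and snap its keeper bar shut

TASK

Stand the black-capped and the blue-capped sample vial upright and fully down in the two sockets of the blue transport rack, one in each, in either order. Then swing the rack's raised keeper bar down over them and push the snap hook at its end onto the steel eye until the brass gate flicks shut beneath the eye's bar, and let go so that the hook alone holds the keeper down. Leave the jar and the glue stick where they stand.

Things in the scene. Friction and masses are not known exactly. Their poses are not given: they have to be found in the camera images.
- rack: Blue rack fixed on the desk, base 60 x 280 x 26 mm, long way along its own y. Origin on the desk's surface, on the rack's long centre line; base runs from y = -115 to +165 mm. Its y axis points from the eye (y = -95 mm) to the keeper's hinge (y = +140 mm); x across, z up. The clevis of the hinge stands 103 mm high.
- socket_left (a point): Centre of the floor of the round socket nearer the hinge (8 mm above the desk). Socket 30.5 mm in diameter, 18 mm deep, its mouth level with the base's top at 26 mm. Axes as the rack's.
- socket_right (a point): The same for the socket nearer the eye, 50 mm from the other.
- vial_black_mid (a point): Centre, half-way up, of the clear vial with black cap: 27 to 28 mm in diameter, 62 mm tall, 25 g, upright on the desk at the start; z axis up along the vial. The cap is fixed and starts 50 mm up. Seated in a socket it stands 44 mm proud of the rack: grip it 40 to 50 mm above its underside so that the fingertips stay clear of the rack.
- vial_blue_mid (a point): The same for the vial with blue cap.
- keeper_hinge (a point): Middle of the keeper bar's hinge axis (the rack's x axis), 92 mm above the desk. The keeper is a straight aluminium bar through this axis, 14 mm wide, 10 mm thick (5 mm either side of the axis), reaching 253 mm from it.
- keeper (a joint): Keeper bar's angle, rad: 0 = level over the sockets (its stop), along the rack's -y; grows as the free end rises; 1.57 upright, 1.72 upper stop. A light spring lifts it back to about 1.6 unless the hook has caught. Holding it level takes about 1.5 N at its end, pushing past the gate about 5 N more. Caught, it rests at about 0.07; if not caught, the gate meets the eye's bar at about 0.11; pressed on to its stop the hook always catches.
- press_pad (a point): Centre of the top of the round red press pad (22 mm in diameter) on the upper face of the keeper, 225 mm from the hinge, over the hook; 11 mm above the bar's centre line. Its z axis is the outward normal of the bar's upper face, which points away from the sockets when the bar stands up.
- gate (a joint): Angle of the brass spring gate across the mouth of the hook, rad: 0 = shut (its stop), up to 1.35 pushed inward (up, into the hook). Gate 19 mm long, pivoted 220 mm from the hinge and 32 mm below the bar's centre line; the hook hangs 37 mm below it. As the hook goes down, the eye's bar pushes the gate in to about 1.1; it flicks shut beneath that bar when the keeper is within about 0.02 of level.
- eye_bar (a point): Middle of the eye's round cross bar: 8 mm thick, along the rack's x, 82 mm above the desk, carried by two legs 32 mm apart (an upside-down U of steel).
- jar: Wide clear jar with a white lid, 62 mm in diameter, 82 mm tall, loose; origin at the centre of its underside. To be left alone.
- glue: Yellow glue stick with a blue cap, 27 mm in diameter, 90 mm tall, standing loose; origin at the centre of its underside. To be left alone.
Mind the look-alikes: they are no part of the job. What is shaped like the part that bears vial_black_mid but orange or pink is not meant.

How it is judged:
By the outcome, as a careful person would: the job done as asked, in the order asked, and still so for the second after the job is handed in, with the robot touching nothing.
It also fails if it takes over 61 s, if anything falls off the work surface, if the arm or the gripper's body presses on something with over 40 N, if the wrist force passes 120 N, or if a joint passes its speed limit or range.

ROBOT

A 6-joint arm with a two-finger parallel gripper is mounted at the origin on the work surface; the furniture and walls round the work are solid. World frame = base frame: x ahead of the robot, y to its left, z up, the work surface at z = 0. Lengths are in m, angles in rad, forces in N, time in s.
With the tool pointing down it reaches from about 0.35 to 0.975 m from the base axis. Payload 4.9 kg.
Tool frame: the origin (TCP) lies at the very end of the fingers, on their centre line; the grasp point (between the pads) lies 19 mm behind it; z points along the fingers, y is the line along which they close (so a half turn about z gives the same grasp; the last joint's range is limited). The gripper opens to 85 mm and grips with 20 to 120 N. Pads are 22 mm wide; open, the fingers measure 114 mm over their backs; the gripper's body (76 mm by 85 mm) begins 54 mm behind the grasp point. The pads swing forward as they close: fully open they stand 13 mm farther back than shut.
Start: joints at [1.066, 0.053, 1.613, -0, 1.476, -0.119], TCP at [0.235, 0.579, 0.231] pointing down, gripper open.
Joint ranges: [-3.01, 3.01], [-1.01, 2.22], [0.06, 2.58], [-1.02, 4.17], [0.09, 2.62], [-3.14, 3.14]. Speed limits (rad/s): [2.57, 2.57, 3.14, 3.14, 3.14, 3.14].

INTERFACE

Orientations are given as a rotation vector (axis times angle).
In Python, from station import ctrl gives the robot as it stands. The module is installed in compiled form; this text tells all that it offers.
- The arm moves only by the tool jog_arm, never from a script. Its argument "steps" is a list of rows, each an object with "delta_rot": the turn, a rotation vector about the tool's x, y, z in degrees, a list of three; "linear": the shift along the tool's x, y, z in m, a list of three; "grip": the finger opening in m, from 0 to 0.0854. In form: [{"delta_rot": [rx, ry, rz], "linear": [x, y, z], "grip": grip}, ...]. A call has 1 to 10 rows; each row shifts and turns the commanded pose from where the row before left it, along the tool's axes as they then stand; what a row does not reach is not made up. A row lasts 1/10 s, in which the tool goes at most 50 mm and 8.59 degrees, less where a joint would pass 70% of its speed; a pose out of reach is approached as far as the arm can. A call with a gripper value outside its range is refused whole. The fingers move at their own pace and stop on an object; "newtons" is the grip in N (left out, the last holds). Time passes only in rows, so rows that do not move let the fingers close. It gives the time, the measured TCP pose, the force, the opening and the grip force at its end, in the units of the state.
- ctrl.get_obs(): the state, without advancing time (a new reading comes with each control period).
- ctrl.get_image(name): name is "scene" or "top"; returns (picture, depth): 400x640x3 uint8, red, green, blue; 400x640 float32, m along the optical axis (not along the pixel's ray), 0 where there is no reading.
- ctrl.camera_info(name): a dict with "camera_matrix" (3x3 intrinsics, pixels), "R" (3x3) and "t" (3): a world point X has camera coordinates R X + t. Camera axes: x right, y down, z forward; pixel columns grow to the right and rows downward; lengths in m; the calibration is good to about 2 mm. A picture is of the moment at which its call begins. camera_info takes no time and is no camera call.
- ctrl.finish_job(): hands the job in; it is judged then, once.
The state is a dict: "t": time; "q": joint angles; "dq": joint speeds; "effort": joint torques, N m; "tool_pos": TCP position; "tool_rot": TCP orientation; "contact_force": force on the tool from outside, world axes, zero at the start; "wrist_torque": the same for the moment, N m; "opening": finger opening in m; "grip_force": force on a finger pad.
Only numpy, scipy, OpenCV 4.12 (cv2) and the standard library are available. Lean on these libraries where they do the work, as an engineer would, in place of code of your own. Each camera call takes 0.05 s, during which the arm holds its last target. There are 200 camera calls.

## Working session

There is one attempt and no reset: what is moved stays moved. The work goes in short steps, Python scripts to look and compute and a tool call to move; the robot and the scene stay as the last step left them, time stands still between calls to the robot, and variables do not carry over. Pictures are saved under pics/ and viewed, at most 10 in all, crops included, and the job is handed in when it is done.

Besides the shell and the picture viewer there is one more tool, called after "Call:" in YAML: its name, and indented under it one key for each argument. jog_arm: Moves the arm, as the interface text tells. Its arguments: {"type":"object","properties":{"steps":{"type":"array"},"newtons":{"type":"number"}},"required":["steps"]}

```bash
mkdir -p pics; cat > h.py <<'E'
import numpy as np, cv2
from station import ctrl
def grab(n):
    im,d=ctrl.get_image(n); np.savez(f'{n}.npz',im=im,d=d); return im,d
def load(n):
    z=np.load(f'{n}.npz'); return z['im'],z['d']
def cloud(n,d):
    c=ctrl.camera_info(n);K=np.array(c['camera_matrix']);R=np.array(c['R']);t=np.array(c['t'])
    v,u=np.mgrid[:d.shape[0],:d.shape[1]]
    P=np.stack([(u-K[0,2])/K[0,0]*d,(v-K[1,2])/K[1,1]*d,d],-1)
    W=(P-t)@R; W[d<=0]=np.nan
    return W
E
python3 - <<'E'
from h import *
for n in('scene','top'):
    im,d=grab(n); cv2.imwrite(f'pics/{n}0.png',im[...,::-1])
    c=ctrl.camera_info(n); print(n,-np.array(c['R']).T@np.array(c['t']),np.array(c['R']).round(2).tolist(),c['camera_matrix'][0][0])
o=ctrl.get_obs();print(o['t'],o['tool_pos'],o['tool_rot'],o['opening'])
E
```

```text
scene [ 0.01608128 -0.8665003   0.72207714] [[0.82, -0.57, -0.02], [-0.35, -0.48, -0.8], [0.44, 0.67, -0.6]] 512.2028059706321
top [ 0.27265674 -0.12818984  1.19462366] [[-0.01, -1.0, -0.01], [-0.98, 0.02, -0.19], [0.19, 0.01, -0.98]] 483.87745830716744
0.1 [0.23491777 0.57856007 0.23017536] [-6.02208515e-01 -3.08273408e+00  2.80029089e-03] 0.0851968736250396
```

View pics/scene0.png

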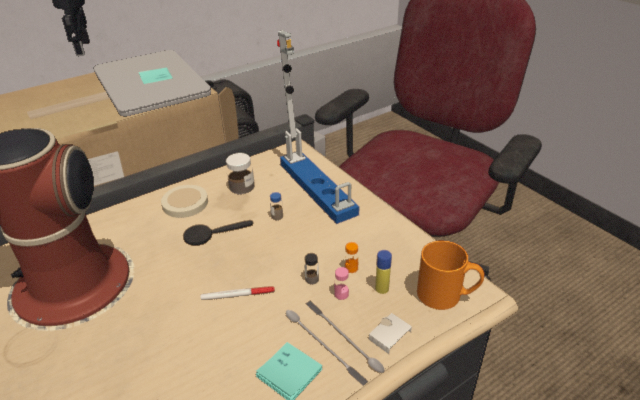

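View pics/top0.png

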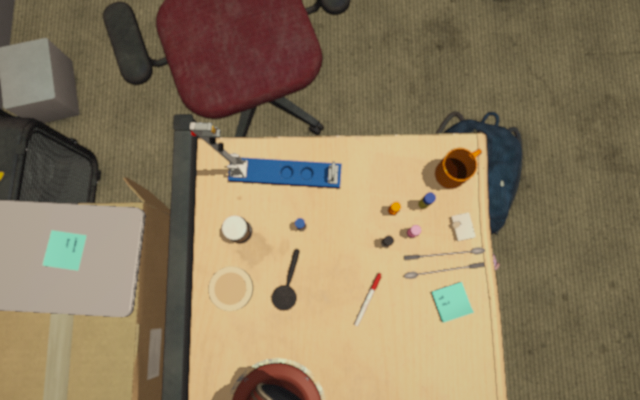

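Candidates in the scene view: blue cap vial (277,206), black cap vial (312,268). Look-alikes: orange (352,257), pink (342,284), glue stick with a blue cap (383,272) and jar (239,172). By the description I choose (277,206) and (312,268), and I'll check them in a crop.

```bash
python3 - <<'E'
from h import *
im,d=load('scene'); 
a=cv2.resize(im[140:310,220:400],None,fx=3.2,fy=3.2,interpolation=cv2.INTER_CUBIC)
cv2.imwrite('pics/crop1.png',a[...,::-1])
W=cloud('scene',d)
im2,d2=load('top'); W2=cloud('top',d2)
def caps(W,u,v,r,lo,hi,tag):
    w=W[v-r:v+r+1,u-r:u+r+1].reshape(-1,3); w=w[(w[:,2]>lo)&(w[:,2]<hi)]
    c,rad=cv2.minEnclosingCircle((w[:,:2]*1000).astype(np.float32))
    print(tag,len(w),np.median(w,0).round(4),'circ',np.round(c,1),round(rad,1),'mid',((w.min(0)+w.max(0))/2).round(4))
for n,u,v in(('blue',299,224),('black',387,241),('orange',395,208),('pink',414,231),('glue',428,200),('jar',235,229)):
    hi={'glue':.1,'jar':.095}.get(n,.07); caps(W2,u,v,16,hi-.02,hi,n)
for n,u,v in(('blue',277,197),('black',312,259)): caps(W,u,v,9,.055,.07,'S'+n)
for n,I,w in(('top',im2,W2),('scene',im,W)):
    h=cv2.cvtColor(I,cv2.COLOR_RGB2HSV)
    m=(h[...,0]>95)&(h[...,0]<125)&(h[...,1]>150)&(w[...,2]>.019)&(w[...,2]<.033)
    p=w[m]; p=p[(abs(p[:,0]-.55)<.3)]
    r=cv2.minAreaRect((p[:,:2]*1000).astype(np.float32)); print(n,len(p),r,p[:,2].mean(), cv2.boxPoints(r).round(0).tolist())
    q=w.reshape(-1,3); c=np.array(r[0])/1000
    # tall things near rack
    k=q[(np.linalg.norm(q[:,:2]-c,axis=1)<.35)&(q[:,2]>.15)]; 
    for z in np.arange(.12,.38,.04):
        s=q[(np.linalg.norm(q[:,:2]-c,axis=1)<.3)&(abs(q[:,2]-z)<.02)]
        if len(s): print(round(z,2),len(s),np.median(s,0).round(3))
    s=q[(np.linalg.norm(q[:,:2]-c,axis=1)<.16)&(q[:,2]>.06)&(q[:,2]<.095)]
    print('mid-high',len(s)); 
    for yy in np.unique(s[:,1].round(2)): t=s[s[:,1].round(2)==yy]; print(yy,len(t),np.median(t,0).round(3))
E
```

```text
blue 89 [ 0.4268 -0.0585  0.0622] circ [427.5 -59.1] 12.3 mid [ 0.4271 -0.0595  0.0598]
black 90 [ 0.3832 -0.2668  0.0618] circ [ 383.  -267.9] 12.4 mid [ 0.3833 -0.2673  0.0586]
orange 92 [ 0.4618 -0.2866  0.0614] circ [ 462.9 -287.5] 12.2 mid [ 0.4627 -0.2869  0.0591]
pink 95 [ 0.406  -0.3307  0.0622] circ [ 407.1 -331.9] 12.4 mid [ 0.4065 -0.3314  0.0598]
glue 114 [ 0.4773 -0.3634  0.0893] circ [ 478.7 -364. ] 13.9 mid [ 0.4784 -0.364   0.0875]
jar 460 [0.4167 0.0917 0.0817] circ [416.7  92.3] 28.2 mid [0.4164 0.0923 0.0819]
Sblue 88 [ 0.4269 -0.0637  0.0616] circ [426.6 -59. ] 15.2 mid [ 0.4279 -0.0592  0.0602]
Sblack 122 [ 0.3827 -0.2712  0.0618] circ [ 383.4 -268.7] 12.9 mid [ 0.3834 -0.2691  0.0602]
top 1568 ((559.8375244140625, -20.160079956054688), (270.12896728515625, 57.28269958496094), 85.47476196289062) 0.025763910364433977 [[521.0, -153.0], [578.0, -157.0], [599.0, 112.0], [542.0, 117.0]]
0.12 88 [0.566 0.094 0.105]
0.16 56 [0.567 0.098 0.16 ]
0.2 61 [0.566 0.099 0.213]
0.24 60 [0.568 0.104 0.227]
0.28 83 [0.566 0.108 0.271]
0.32 215 [0.567 0.101 0.312]
0.36 160 [0.571 
[... 329 characters left out ...]
186157226562), (279.16107177734375, 58.766666412353516), 85.55699157714844) 0.02541245742070258 [[520.0, -160.0], [579.0, -165.0], [600.0, 113.0], [542.0, 118.0]]
0.12 129 [0.57  0.093 0.114]
0.16 98 [0.57  0.098 0.16 ]
0.2 114 [0.569 0.099 0.204]
0.24 118 [0.571 0.105 0.238]
0.28 129 [0.57  0.109 0.276]
0.32 235 [0.569 0.101 0.317]
0.36 58 [0.57  0.099 0.343]
mid-high 361
-0.15 11 [ 0.566 -0.146  0.082]
-0.14 96 [ 0.547 -0.142  0.079]
-0.07 21 [ 0.426 -0.068  0.062]
-0.06 30 [ 0.428 -0.06   0.062]
-0.05 14 [ 0.429 -0.052  0.062]
0.06 1 [0.427 0.064 0.073]
0.07 23 [0.432 0.069 0.078]
0.08 71 [0.56  0.082 0.076]
0.09 57 [0.573 0.09  0.084]
0.1 34 [0.556 0.098 0.075]
0.11 3 [0.558 0.108 0.082]
```

View pics/crop1.png

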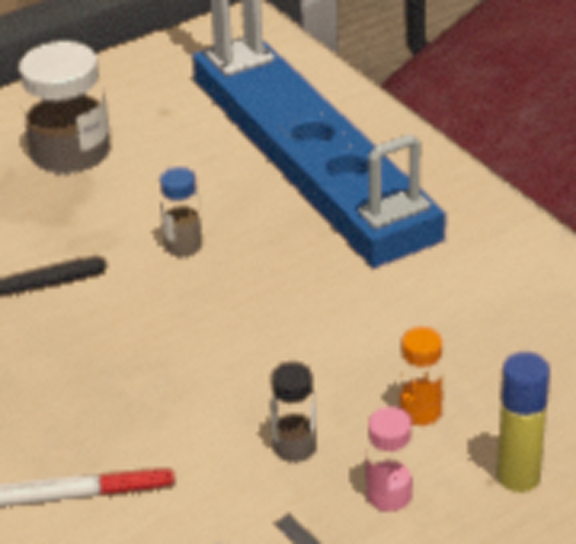

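The crop confirms black (292,410) and blue (178,210) as the wanted vials. Next I'll measure the sockets, how far the hook reaches out, and the panel height.

```bash
python3 - <<'E'
from h import *
im,d=load('top'); W=cloud('top',d); ims,ds=load('scene'); S=cloud('scene',ds)
c=np.array([.5602,-.0233]); yax=np.array([np.cos(np.deg2rad(85.5)),np.sin(np.deg2rad(85.5))]); xax=np.array([yax[1],-yax[0]])
def rk(w): q=w[...,:2]-c; return np.stack([q@xax,q@yax+.025,w[...,2]],-1)
R=rk(W);Q=rk(S)
# hole: pixels dark or low inside base
m=(abs(R[...,0])<.022)&(R[...,1]>-.06)&(R[...,1]<.09)
low=m&(R[...,2]<.020)
n,l,st,ce=cv2.connectedComponentsWithStats(low.astype(np.uint8))
ci=ctrl.camera_info('top');K=np.array(ci['camera_matrix']);Rc=np.array(ci['R']);t=np.array(ci['t'])
for i in range(1,n):
    if st[i,4]>20: print('hole',st[i],ce[i],np.median(R[l==i],0).round(3))
# rim fit by brightness: map grid at z=.026
gy,gx=np.mgrid[-.06:.1:.0005,-.03:.03:.0005]
P=np.stack([*(c[:,None,None]+xax[:,None,None]*gx+yax[:,None,None]*(gy-.025)),np.full_like(gx,.026)],-1)
def warp(n,I):
    ci=ctrl.camera_info(n);K=np.array(ci['camera_matrix']);C=P@np.array(ci['R']).T+np.array(ci['t']);C=C@K.T
    return cv2.remap(I,(C[...,0]/C[...,2]).astype(np.float32),(C[...,1]/C[...,2]).astype(np.float32),cv2.INTER_CUBIC)
a=warp('top',im);b=warp('scene',ims)
o=np.hstack([a,b]); o=cv2.resize(o,None,fx=1.8,fy=1.8); o=np.ascontiguousarray(o.transpose(1,0,2)); cv2.imwrite('pics/holes.png',o[...,::-1]); print(o.shape)
for z in np.arange(.12,.36,.02):
  for nm,X in(('T',R),('S',Q)):
    q=X.reshape(-1,3); s=q[(abs(q[:,2]-z)<.01)&(abs(q[:,0])<.06)&(q[:,1]>-.1)&(q[:,1]<.22)]
    if len(s): print(nm,round(z,2),len(s),'x',s[:,0].min().round(3),s[:,0].max().round(3),'y',np.percentile(s[:,1],[0,10,50,90,100]).round(3))
for y in(.15,.18,.2,.22,.25,.3):
    q=W.reshape(-1,3); s=q[(abs(q[:,1]-y)<.01)&(q[:,0]>.2)&(q[:,0]<.7)]; print('panel y',y,np.percentile(s[:,2],[5,50,90]).round(3))
E
```

```text
hole [281 166  12  12 110] [286.5        171.74545455] [0.005 0.024 0.008]
hole [301 168  12  11 108] [306.43518519 173.08333333] [ 0.005 -0.026  0.008]
(432, 576, 3)
T 0.12 21 x -0.006 0.006 y [0.14  0.14  0.142 0.146 0.149]
S 0.12 49 x -0.005 0.009 y [0.138 0.139 0.142 0.147 0.151]
T 0.14 27 x -0.006 0.007 y [0.142 0.142 0.144 0.149 0.152]
S 0.14 47 x -0.006 0.01 y [0.14  0.141 0.144 0.149 0.152]
T 0.16 26 x -0.006 0.008 y [0.144 0.145 0.146 0.151 0.153]
S 0.16 50 x -0.005 0.009 y [0.142 0.143 0.146 0.151 0.156]
T 0.18 24 x -0.006 0.007 y [0.147 0.147 0.148 0.154 0.157]
S 0.18 52 x -0.006 0.01 y [0.143 0.145 0.148 0.153 0.155]
T 0.2 14 x -0.006 0.007 y [0.142 0.142 0.153 0.157 0.158]
S 0.2 48 x -0.005 0.012 y [0.14  0.142 0.149 0.154 0.159]
T 0.22 73 x -0.008 0.01 y [0.141 0.143 0.148 0.156 0.162]
S 0.22 79 x -0.008 0.012 y [0.137 0.14  0.147 0.155 0.16 ]
T 0.24 17 x -0.006 0.001 y [0.153 0.153 0.157 0.161 0.162]
S 0.24 56 x -0.006 0.009 y [0.15  0.152 0.155 0.16  0.164]
T 0.26 43 x -0.008 0.005 y [0.147 0.148 0.15  0.161 0.165]
S 0.26 67 x -0.008 0.012 y [0.143 0.146 0.149 0.161 0.165]
T 0.28 42 x -0.006 0.004 y [0.148 0.151 0.158 0.165 0.167]
S 0.28 65 x -0.006 0.01 y [0.146 0.153 0.159 0.163 0.167]
T 0.3 101 x -0.007 0.007 y [0.127 0.129 0.151 0.162 0.17 ]
S 0.3 81 x -0.007 0.01 y [0.124 0.127 0.156 0.164 0.175]
T 0.32 95 x -0.009 0.01 y [0.129 0.132 0.137 0.175 0.179]
S 0.32 141 x -0.008 0.013 y [0.127 0.131 0.161 0.171 0.179]
T 0.34 186 x -0.006 0.009 y [0.135 0.137 0.153 0.17  0.175]
S 0.34 92 x -0.005 0.009 y [0.131 0.134 0.148 0.169 0.176]
panel y 0.15 [-0.004  0.     0.018]
panel y 0.18 [-0.004 -0.     0.003]
panel y 0.2 [-0.004 -0.     0.004]
panel y 0.22 [-0.009  0.032  0.037]
panel y 0.25 [0.03  0.034 0.038]
panel y 0.3 [0.062 0.189 0.192]
```

View pics/holes.png

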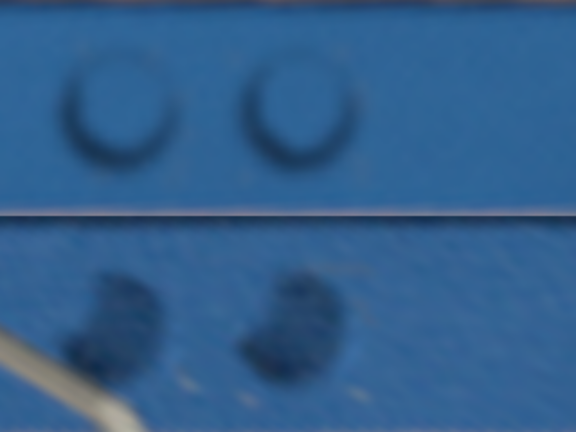

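The picture shows the socket mouths at columns ~118 and ~300 (top half, 3.6 px/mm). So the sockets are near rack y -0.026 and +0.024, with x about 0. The hook only reaches out to rack y 0.124, clear of the sockets. I'll rotate and rise first, so the closing axis lies along the rack's x.

Call:
jog_arm:
  steps:
    - {"delta_rot": [0,0,8.04],"linear": [0,0,-0.007],"grip": 0.05}
    - {"delta_rot": [0,0,8.04],"linear": [0,0,-0.007],"grip": 0.05}
    - {"delta_rot": [0,0,8.04],"linear": [0,0,-0.007],"grip": 0.05}
    - {"delta_rot": [0,0,8.04],"linear": [0,0,-0.007],"grip": 0.05}
    - {"delta_rot": [0,0,8.04],"linear": [0,0,-0.007],"grip": 0.05}
    - {"delta_rot": [0,0,8.04],"linear": [0,0,-0.007],"grip": 0.05}
    - {"delta_rot": [0,0,8.04],"linear": [0,0,-0.007],"grip": 0.05}
    - {"delta_rot": [0,0,8.04],"linear": [0,0,-0.007],"grip": 0.05}
    - {"delta_rot": [0,0,8.04],"linear": [0,0,-0.007],"grip": 0.05}
  newtons: 25

```text
t: 1.0
tool_pos: [0.235, 0.5788, 0.2938]
tool_rot: [2.312, 2.126, -0.002]
contact_force: [-0.3, 0.4, -0.3]
opening: 0.0501
grip_force: 0.0
```

Call:
jog_arm:
  steps:
    - {"delta_rot": [0,0,0],"linear": [-0.031,0.0121,0],"grip": 0.05}
    - {"delta_rot": [0,0,0],"linear": [-0.031,0.0121,0],"grip": 0.05}
    - {"delta_rot": [0,0,0],"linear": [-0.031,0.0121,0],"grip": 0.05}
    - {"delta_rot": [0,0,0],"linear": [-0.031,0.0121,0],"grip": 0.05}
    - {"delta_rot": [0,0,0],"linear": [-0.031,0.0121,0],"grip": 0.05}
    - {"delta_rot": [0,0,0],"linear": [-0.031,0.0121,0],"grip": 0.05}
    - {"delta_rot": [0,0,0],"linear": [-0.031,0.0121,0],"grip": 0.05}
    - {"delta_rot": [0,0,0],"linear": [-0.031,0.0121,0],"grip": 0.05}
    - {"delta_rot": [0,0,0],"linear": [-0.031,0.0121,0],"grip": 0.05}
    - {"delta_rot": [0,0,0],"linear": [-0.031,0.0121,0],"grip": 0.05}

```text
t: 2.0
tool_pos: [0.3316, 0.2592, 0.2938]
tool_rot: [-2.306, -2.134, 0.001]
contact_force: [0.6, -0.9, -0.3]
opening: 0.05
grip_force: 0.0
```

Call:
jog_arm:
  steps:
    - {"delta_rot": [0,0,0],"linear": [-0.031,0.0121,0.005],"grip": 0.05}
    - {"delta_rot": [0,0,0],"linear": [-0.031,0.0121,0.005],"grip": 0.05}
    - {"delta_rot": [0,0,0],"linear": [-0.031,0.0121,0.01],"grip": 0.05}
    - {"delta_rot": [0,0,0],"linear": [-0.031,0.0121,0.015],"grip": 0.05}
    - {"delta_rot": [0,0,0],"linear": [-0.031,0.0121,0.015],"grip": 0.05}
    - {"delta_rot": [0,0,0],"linear": [-0.031,0.0121,0.015],"grip": 0.05}
    - {"delta_rot": [0,0,0],"linear": [-0.031,0.0121,0.02],"grip": 0.05}
    - {"delta_rot": [0,0,0],"linear": [-0.031,0.0121,0.025],"grip": 0.05}
    - {"delta_rot": [0,0,0],"linear": [-0.031,0.0121,0.025],"grip": 0.05}
    - {"delta_rot": [0,0,0],"linear": [-0.031,0.0121,0.025],"grip": 0.05}

```text
t: 3.0
tool_pos: [0.428, -0.0592, 0.1331]
tool_rot: [2.307, 2.133, 0.0]
contact_force: [0.1, -0.1, 0.1]
opening: 0.0502
grip_force: 0.0
```

```bash
cat >> h.py <<'E'
from scipy.spatial.transform import Rotation as Ro
def todo(p, yaw=None):
    o=ctrl.get_obs(); R=Ro.from_rotvec(o['tool_rot']).as_matrix()
    print('pos',o['tool_pos'].round(4) if hasattr(o['tool_pos'],'round') else o['tool_pos'],'tool delta',(R.T@(np.array(p)-o['tool_pos'])).round(4))
    # tilt/yaw error vs x=rack y, y=rack x, z down
    a=np.deg2rad(85.5); x=[np.cos(a),np.sin(a),0]; y=[np.sin(a),-np.cos(a),0]
    T=np.array([x,y,[0,0,-1]]).T
    print('rot err deg',np.rad2deg(Ro.from_matrix(R.T@T).as_rotvec()).round(2),'F',np.round(o['contact_force'],1),'open',o['opening'],'t',o['t'])
E
python3 -c "
from h import *
todo([.4272,-.0592,.024])"
```

```text
pos [ 0.428  -0.0592  0.1331] tool delta [-0.     -0.0009  0.1091]
rot err deg [ 0.01 -0.    0.02] F [ 0.1 -0.1  0.1] open 0.050152445718860225 t 3.0
```

Call:
jog_arm:
  steps:
    - {"delta_rot": [0,0,0],"linear": [0,-0.001,0.025],"grip": 0.05}
    - {"delta_rot": [0,0,0],"linear": [0,0,0.025],"grip": 0.05}
    - {"delta_rot": [0,0,0],"linear": [0,0,0.025],"grip": 0.05}
    - {"delta_rot": [0,0,0],"linear": [0,0,0.02],"grip": 0.05}
    - {"delta_rot": [0,0,0],"linear": [0,0,0.014],"grip": 0.05}
    - {"delta_rot": [0,0,0],"linear": [0,0,0],"grip": 0.03}
    - {"delta_rot": [0,0,0],"linear": [0,0,0],"grip": 0.02}
    - {"delta_rot": [0,0,0],"linear": [0,0,0],"grip": 0.02}
    - {"delta_rot": [0,0,0],"linear": [0,0,0],"grip": 0.02}
  newtons: 25

```text
t: 3.9
tool_pos: [0.428, -0.058, 0.0264]
tool_rot: [2.305, 2.132, 0.001]
contact_force: [-0.0, 0.5, -0.3]
opening: 0.0262
grip_force: 26.8
```

Call:
jog_arm:
  steps:
    - {"delta_rot": [0,0,0],"linear": [0,0,-0.015],"grip": 0.02}
    - {"delta_rot": [0,0,0],"linear": [0,0,-0.02],"grip": 0.02}
    - {"delta_rot": [0,0,0],"linear": [0,0,-0.02],"grip": 0.02}
    - {"delta_rot": [0,0,0],"linear": [0.009,0.026,0],"grip": 0.02}
    - {"delta_rot": [0,0,0],"linear": [0.009,0.026,0],"grip": 0.02}
    - {"delta_rot": [0,0,0],"linear": [0.009,0.026,0],"grip": 0.02}
    - {"delta_rot": [0,0,0],"linear": [0.009,0.026,0],"grip": 0.02}
    - {"delta_rot": [0,0,0],"linear": [0.009,0.026,0],"grip": 0.02}
    - {"delta_rot": [0,0,0],"linear": [0,0,0],"grip": 0.02}
    - {"delta_rot": [0,0,0],"linear": [0,0,0],"grip": 0.02}

```text
t: 4.9
tool_pos: [0.5604, -0.023, 0.0806]
tool_rot: [2.306, 2.134, -0.0]
contact_force: [-0.4, -0.3, 0.5]
opening: 0.026
grip_force: 26.8
```

```bash
python3 -c "
from h import *
todo([.5601,-.0248,.04])
im,d=grab('scene'); im2,d2=grab('top')
a=cv2.resize(im[110:230,270:390],(560,560),interpolation=cv2.INTER_CUBIC)
cv2.imwrite('pics/held1.png',a[...,::-1])
W=cloud('scene',d); o=ctrl.get_obs(); p=np.array(o['tool_pos'])
q=W.reshape(-1,3); 
for z in np.arange(.045,.13,.008):
    s=q[(np.linalg.norm(q[:,:2]-p[:2],axis=1)<.03)&(abs(q[:,2]-z)<.004)]
    if len(s)>3: print(round(z,3),len(s),'x',s[:,0].min().round(4),s[:,0].max().round(4),'y',s[:,1].min().round(4),s[:,1].max().round(4))
"
```

```text
pos [ 0.5604 -0.023   0.0806] tool delta [-0.0018 -0.0002  0.0406]
rot err deg [-0.01  0.01  0.07] F [-0.4 -0.3  0.5] open 0.02597695673651138 t 4.9
0.061 24 x 0.5476 0.5666 y -0.0399 -0.0219
0.069 33 x 0.5466 0.5682 y -0.0401 -0.0193
0.077 30 x 0.5454 0.5686 y -0.043 -0.0272
0.085 78 x 0.5376 0.5776 y -0.0391 -0.0136
0.093 44 x 0.5319 0.5852 y -0.036 -0.0172
0.101 48 x 0.5322 0.5855 y -0.0361 -0.017
0.109 69 x 0.5321 0.5865 y -0.0402 -0.011
0.117 104 x 0.5321 0.5852 y -0.0386 -0.0092
0.125 48 x 0.53 0.585 y -0.0394 -0.0141
```

View pics/held1.png

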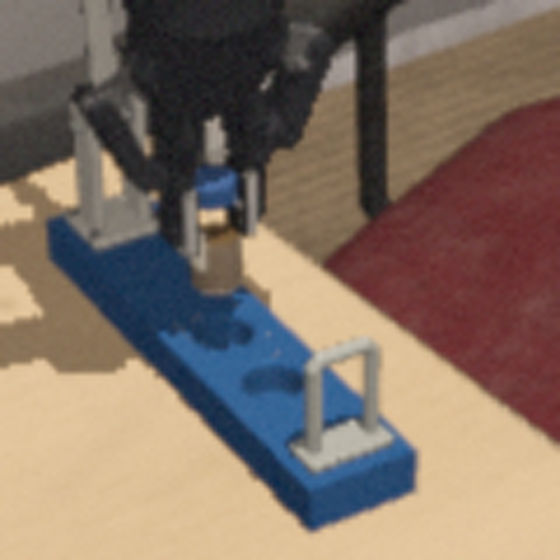

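The crop shows the blue vial held upright over the left socket, vial body at (218,265) and socket mouth at (222,328). I'll compare the vial's silhouette with its expected projection.

```bash
python3 -c "
from h import *
im,d=load('scene'); W=cloud('scene',d); p=np.array([.5604,-.023])
ci=ctrl.camera_info('scene');K=np.array(ci['camera_matrix'])
def pr(n,X):
    ci=ctrl.camera_info(n);K=np.array(ci['camera_matrix']);c=K@(np.array(ci['R'])@np.array(X)+np.array(ci['t'])); return (c[:2]/c[2]).round(2)
for y in(-.027,-.025,-.023): print(y,pr('scene',[.5604,y,.062]),pr('scene',[.5604,y,.036]))
for nm,yy in(('L',-.0015),('R',-.0515)):
    print(nm,pr('scene',[.5602+.0785*yy,-.0233+.997*yy,.026]))
m=(np.linalg.norm(W[...,:2]-p,axis=2)<.032)&(W[...,2]>.03)&(W[...,2]<.085)
for v in range(160,182):
    u=np.where(m[v])[0]
    if len(u): print(v,u.min(),u.max(),(u.min()+u.max())/2,W[v][m[v]][:,2].mean().round(3))
"
```

```text
-0.027 [316.53 168.43] [316.84 177.61]
-0.025 [316.05 168.05] [316.37 177.22]
-0.023 [315.58 167.67] [315.9  176.84]
L [316.33 180.7 ]
R [326.97 191.2 ]
160 315 322 318.5 0.084
162 319 321 320.0 0.082
163 308 321 314.5 0.083
164 309 321 315.0 0.081
165 310 321 315.5 0.078
166 311 321 316.0 0.074
167 311 321 316.0 0.072
168 311 321 316.0 0.07
169 311 321 316.0 0.066
170 311 321 316.0 0.064
171 312 320 316.0 0.061
172 313 318 315.5 0.059
```

Call:
jog_arm:
  steps:
    - {"delta_rot": [0,0,0],"linear": [-0.001,0,0.012],"grip": 0.02}
    - {"delta_rot": [0,0,0],"linear": [0,0,0.012],"grip": 0.02}
    - {"delta_rot": [0,0,0],"linear": [0,0,0.002],"grip": 0.02}
    - {"delta_rot": [0,0,0],"linear": [0,0,0.002],"grip": 0.02}
    - {"delta_rot": [0,0,0],"linear": [0,0,0.002],"grip": 0.02}
    - {"delta_rot": [0,0,0],"linear": [0,0,0.002],"grip": 0.02}
    - {"delta_rot": [0,0,0],"linear": [0,0,0],"grip": 0.02}

```text
t: 5.7
tool_pos: [0.5604, -0.0241, 0.0484]
tool_rot: [2.306, 2.133, 0.0]
contact_force: [0.6, -0.3, -0.1]
opening: 0.0261
grip_force: 26.8
```

Call:
jog_arm:
  steps:
    - {"delta_rot": [0,0,0],"linear": [0,0,0.003],"grip": 0.02}
    - {"delta_rot": [0,0,0],"linear": [0,0,0.003],"grip": 0.02}
    - {"delta_rot": [0,0,0],"linear": [0,0,0.003],"grip": 0.02}
    - {"delta_rot": [0,0,0],"linear": [0,0,0.002],"grip": 0.02}
    - {"delta_rot": [0,0,0],"linear": [0,0,0.002],"grip": 0.02}
    - {"delta_rot": [0,0,0],"linear": [0,0,0],"grip": 0.02}
    - {"delta_rot": [0,0,0],"linear": [0,0,0],"grip": 0.02}

```text
t: 6.4
tool_pos: [0.5607, -0.0242, 0.0354]
tool_rot: [2.306, 2.132, 0.001]
contact_force: [4.4, -0.8, -1.2]
opening: 0.0261
grip_force: 27.0
```

Call:
jog_arm:
  steps:
    - {"delta_rot": [0,0,0],"linear": [0,0.0005,0.001],"grip": 0.02}
    - {"delta_rot": [0,0,0],"linear": [0,0,0],"grip": 0.035}
    - {"delta_rot": [0,0,0],"linear": [0,0,0],"grip": 0.05}
    - {"delta_rot": [0,0,0],"linear": [0,0,0],"grip": 0.05}
    - {"delta_rot": [0,0,0],"linear": [0,0,-0.01],"grip": 0.05}
    - {"delta_rot": [0,0,0],"linear": [0,0,-0.03],"grip": 0.05}
    - {"delta_rot": [0,0,0],"linear": [0,0,-0.04],"grip": 0.05}
    - {"delta_rot": [0,0,0],"linear": [-0.005,-0.045,-0.01],"grip": 0.05}
    - {"delta_rot": [0,0,0],"linear": [-0.045,-0.045,0],"grip": 0.05}

```text
t: 7.3
tool_pos: [0.4786, -0.0571, 0.1282]
tool_rot: [2.298, 2.135, 0.005]
contact_force: [0.6, -1.4, -0.1]
opening: 0.0503
grip_force: 0.0
```

```bash
python3 -c "
from h import *
todo([.3838,-.2683,.024])
im2,d2=grab('top');W=cloud('top',d2)
w=W[150:195,265:325].reshape(-1,3); w=w[(w[:,2]>.04)&(w[:,2]<.08)]
print(len(w),np.median(w,0).round(4),((w.min(0)+w.max(0))/2).round(4))
"
```

```text
pos [ 0.4786 -0.0571  0.1282] tool delta [-0.2175 -0.0796  0.1038]
rot err deg [0.32 0.03 0.29] F [ 0.6 -1.4 -0.1] open 0.050331354679049894 t 7.3
  return _methods._mean(a, axis=axis, dtype=dtype,
  ret = um.true_divide(
Traceback (most recent call last):
ValueError: zero-size array to reduction operation minimum which has no identity
```

Call:
jog_arm:
  steps:
    - {"delta_rot": [0,0,0],"linear": [-0.026,-0.0085,0],"grip": 0.05}
    - {"delta_rot": [0,0,0],"linear": [-0.026,-0.0085,0],"grip": 0.05}
    - {"delta_rot": [0,0,0],"linear": [-0.026,-0.0085,0],"grip": 0.05}
    - {"delta_rot": [0,0,0],"linear": [-0.026,-0.0085,0],"grip": 0.05}
    - {"delta_rot": [0,0,0],"linear": [-0.026,-0.0085,0],"grip": 0.05}
    - {"delta_rot": [0,0,0],"linear": [-0.026,-0.0085,0],"grip": 0.05}
    - {"delta_rot": [0,0,0],"linear": [-0.026,-0.0085,0],"grip": 0.05}
    - {"delta_rot": [0,0,0],"linear": [-0.025,-0.0085,0],"grip": 0.05}
    - {"delta_rot": [0,0,0],"linear": [0,0,0],"grip": 0.05}
    - {"delta_rot": [0,0,0],"linear": [0,0,0],"grip": 0.05}

```text
t: 8.35
tool_pos: [0.3935, -0.2593, 0.1247]
tool_rot: [2.308, 2.132, 0.001]
contact_force: [-0.3, 0.9, 0.1]
opening: 0.0501
grip_force: 0.0
```

```bash
python3 -c "
from h import *
todo([.3838,-.2683,.024])
im,d=grab('top');W=cloud('top',d)
w=W[150:195,265:325].reshape(-1,3); w=w[(w[:,2]>.04)&(w[:,2]<.08)]
print(len(w),np.median(w,0).round(4),((w.min(0)+w.max(0))/2).round(4) if len(w) else '')
"
```

```text
pos [ 0.3935 -0.2593  0.1247] tool delta [-0.0097 -0.0089  0.1007]
rot err deg [ 0.02 -0.02 -0.05] F [-0.3  0.9  0.1] open 0.05012183022310971 t 8.35
100 [ 0.5587 -0.0259  0.069 ] [ 0.5606 -0.0258  0.0575]
```

Call:
jog_arm:
  steps:
    - {"delta_rot": [0,0,0],"linear": [-0.0097,-0.0089,0],"grip": 0.05}
    - {"delta_rot": [0,0,0],"linear": [0,0,0.02],"grip": 0.05}
    - {"delta_rot": [0,0,0],"linear": [0,0,0.025],"grip": 0.05}
    - {"delta_rot": [0,0,0],"linear": [0,0,0.025],"grip": 0.05}
    - {"delta_rot": [0,0,0],"linear": [0,0,0.02],"grip": 0.05}
    - {"delta_rot": [0,0,0],"linear": [0,0,0.01],"grip": 0.05}
    - {"delta_rot": [0,0,0],"linear": [0,0,0],"grip": 0.03}
    - {"delta_rot": [0,0,0],"linear": [0,0,0],"grip": 0.02}
    - {"delta_rot": [0,0,0],"linear": [0,0,0],"grip": 0.02}
    - {"delta_rot": [0,0,0],"linear": [0,0,0],"grip": 0.02}
  newtons: 25

```text
t: 9.4
tool_pos: [0.3846, -0.2688, 0.0255]
tool_rot: [2.304, 2.132, 0.0]
contact_force: [0.7, -0.7, 0.3]
opening: 0.0259
grip_force: 27.0
```

Call:
jog_arm:
  steps:
    - {"delta_rot": [0,0,0],"linear": [0,0,-0.02],"grip": 0.02}
    - {"delta_rot": [0,0,0],"linear": [0,0,-0.03],"grip": 0.02}
    - {"delta_rot": [0,0,0],"linear": [0,0,-0.03],"grip": 0.02}
    - {"delta_rot": [0,0,0],"linear": [0.035,0.012,0],"grip": 0.02}
    - {"delta_rot": [0,0,0],"linear": [0.035,0.012,0],"grip": 0.02}
    - {"delta_rot": [0,0,0],"linear": [0.035,0.012,0],"grip": 0.02}
    - {"delta_rot": [0,0,0],"linear": [0.035,0.012,0],"grip": 0.02}
    - {"delta_rot": [0,0,0],"linear": [0.03,0.02,0],"grip": 0.02}
    - {"delta_rot": [0,0,0],"linear": [0.02,0.02,0],"grip": 0.02}
    - {"delta_rot": [0,0,0],"linear": [0.0167,0.02,0],"grip": 0.02}

```text
t: 10.4
tool_pos: [0.5088, -0.0691, 0.1052]
tool_rot: [2.304, 2.134, 0.001]
contact_force: [0.3, 0.1, 1.5]
opening: 0.0253
grip_force: 27.0
```

Call:
jog_arm:
  steps:
    - {"delta_rot": [0,0,0],"linear": [0,0.025,0],"grip": 0.02}
    - {"delta_rot": [0,0,0],"linear": [0,0.0235,0],"grip": 0.02}
    - {"delta_rot": [0,0,0],"linear": [0,0,0],"grip": 0.02}
    - {"delta_rot": [0,0,0],"linear": [0,0,0],"grip": 0.02}

```text
t: 10.8
tool_pos: [0.5562, -0.0743, 0.1046]
tool_rot: [2.306, 2.133, -0.0]
contact_force: [-1.5, -0.9, -1.0]
opening: 0.0257
grip_force: 27.0
```

```bash
python3 -c "
from h import *
todo([.5568,-.0750,.0500])"
```

```text
pos [ 0.5562 -0.0743  0.1046] tool delta [-0.0007  0.0007  0.0546]
rot err deg [-0.    0.    0.05] F [-1.5 -0.9 -1. ] open 0.02574311628674308 t 10.8
```

Call:
jog_arm:
  steps:
    - {"delta_rot": [0,0,0],"linear": [-0.0007,0.0007,0.015],"grip": 0.02}
    - {"delta_rot": [0,0,0],"linear": [0,0,0.02],"grip": 0.02}
    - {"delta_rot": [0,0,0],"linear": [0,0,0.012],"grip": 0.02}
    - {"delta_rot": [0,0,0],"linear": [0,0,0.003],"grip": 0.02}
    - {"delta_rot": [0,0,0],"linear": [0,0,0.002],"grip": 0.02}
    - {"delta_rot": [0,0,0],"linear": [0,0,0.002],"grip": 0.02}
    - {"delta_rot": [0,0,0],"linear": [0,0,0.002],"grip": 0.02}
    - {"delta_rot": [0,0,0],"linear": [0,0,0.001],"grip": 0.02}
    - {"delta_rot": [0,0,0],"linear": [0,0,0],"grip": 0.02}

```text
t: 11.7
tool_pos: [0.5571, -0.0751, 0.0477]
tool_rot: [2.306, 2.133, 0.001]
contact_force: [0.1, -1.0, 0.2]
opening: 0.0257
grip_force: 27.0
```

Call:
jog_arm:
  steps:
    - {"delta_rot": [0,0,0],"linear": [0,0,0.003],"grip": 0.02}
    - {"delta_rot": [0,0,0],"linear": [0,0,0.003],"grip": 0.02}
    - {"delta_rot": [0,0,0],"linear": [0,0,0.003],"grip": 0.02}
    - {"delta_rot": [0,0,0],"linear": [0,0,0.002],"grip": 0.02}
    - {"delta_rot": [0,0,0],"linear": [0,0,0.002],"grip": 0.02}
    - {"delta_rot": [0,0,0],"linear": [0,0,0.001],"grip": 0.02}
    - {"delta_rot": [0,0,0],"linear": [0,0,0],"grip": 0.02}

```text
t: 12.4
tool_pos: [0.5572, -0.0751, 0.0334]
tool_rot: [2.306, 2.133, 0.001]
contact_force: [3.2, -0.2, -1.2]
opening: 0.0258
grip_force: 27.1
```

Call:
jog_arm:
  steps:
    - {"delta_rot": [0,0,0],"linear": [0,0,0],"grip": 0.035}
    - {"delta_rot": [0,0,0],"linear": [0,0,0],"grip": 0.05}
    - {"delta_rot": [0,0,0],"linear": [0,0,0],"grip": 0.05}
    - {"delta_rot": [0,0,0],"linear": [0,0,-0.01],"grip": 0.05}
    - {"delta_rot": [0,0,0],"linear": [0,0,-0.03],"grip": 0.05}
    - {"delta_rot": [0,0,0],"linear": [0,0,-0.04],"grip": 0.05}
    - {"delta_rot": [0,0,0],"linear": [0,-0.02,-0.03],"grip": 0.04}
    - {"delta_rot": [0,0,0],"linear": [0,-0.035,-0.025],"grip": 0.02}
    - {"delta_rot": [0,0,0],"linear": [0,-0.035,-0.025],"grip": 0}
    - {"delta_rot": [0,0,0],"linear": [0,-0.03,-0.025],"grip": 0}

```text
t: 13.4
tool_pos: [0.4354, -0.0654, 0.2198]
tool_rot: [2.306, 2.133, -0.0]
contact_force: [-0.1, -0.4, 0.6]
opening: 0.0002
grip_force: 0.0
```

Call:
jog_arm:
  steps:
    - {"delta_rot": [0,0,0],"linear": [0,0,-0.03],"grip": 0}
    - {"delta_rot": [0,0,0],"linear": [0,0,-0.035],"grip": 0}
    - {"delta_rot": [0,0,0],"linear": [0,0,-0.035],"grip": 0}
    - {"delta_rot": [0,0,0],"linear": [0,0,0],"grip": 0}

```text
t: 13.8
tool_pos: [0.4387, -0.0662, 0.3255]
tool_rot: [2.299, 2.127, 0.008]
contact_force: [0.0, 0.7, 1.0]
opening: -0.0
grip_force: 0.0
```

```bash
python3 -c "
from h import *
im,d=grab('top');W=cloud('top',d);im,ds=grab('scene');S=cloud('scene',ds)
c=np.array([.5602,-.0233]);a=np.deg2rad(85.5);yax=np.array([np.cos(a),np.sin(a)]);xax=np.array([yax[1],-yax[0]])
def w(x,y,z): return [*(c+xax*x+yax*(y-.025)),z]
todo(w(0,.205,.317))
print(w(0,.205,.317))
for n,X in(('T',W),('S',S)):
    q=X[...,:2]-c; R=np.stack([q@xax,q@yax+.025,X[...,2]],-1).reshape(-1,3)
    for y in(.0235,-.0265):
        s=R[(abs(R[:,0])<.02)&(abs(R[:,1]-y)<.02)&(R[:,2]>.06)&(R[:,2]<.09)]; 
        if len(s): print(n,y,len(s),np.percentile(s[:,2],[50,95]),((s.min(0)+s.max(0))/2).round(4))
    for z in(.2,.25,.28,.317,.34):
        s=R[(abs(R[:,0])<.03)&(abs(R[:,1]-.15)<.05)&(abs(R[:,2]-z)<.01)]
        if len(s): print(n,z,len(s),np.percentile(s[:,1],[0,50,100]).round(3),'x',np.percentile(s[:,0],[0,50,100]).round(3))
a=cv2.resize(im[10:230,240:390],None,fx=2.7,fy=2.7,interpolation=cv2.INTER_CUBIC)
cv2.imwrite('pics/after.png',a[...,::-1])
"
```

```text
pos [ 0.4372 -0.0657  0.3198] tool delta [0.2319 0.1194 0.003 ]
rot err deg [0.15 0.04 0.04] F [ 1.1 -0.8 -1. ] open 0.0001328298787921941 t 13.9
[np.float64(0.5743226372310122), np.float64(0.15614512007196302), 0.317]
T 0.2 12 [0.142 0.154 0.158] x [-0.006 -0.005  0.007]
T 0.25 17 [0.147 0.158 0.167] x [-0.006 -0.005  0.005]
T 0.28 42 [0.148 0.158 0.166] x [-0.006 -0.003  0.004]
T 0.317 133 [0.127 0.144 0.179] x [-0.009 -0.003  0.01 ]
T 0.34 187 [0.135 0.154 0.175] x [-0.006  0.     0.009]
S 0.0235 82 [0.06930918 0.07184353] [0.0005 0.0211 0.0667]
S -0.0265 91 [0.06863985 0.07168694] [ 0.0001 -0.0286  0.0666]
S 0.2 52 [0.138 0.148 0.158] x [-0.006  0.     0.012]
S 0.25 53 [0.144 0.155 0.165] x [-0.007  0.     0.011]
S 0.28 42 [0.149 0.159 0.167] x [-0.005  0.003  0.01 ]
S 0.317 25 [0.125 0.131 0.173] x [-0.004  0.008  0.012]
S 0.34 4 [0.148 0.154 0.163] x [-0.003 -0.002  0.001]
```

View pics/after.png

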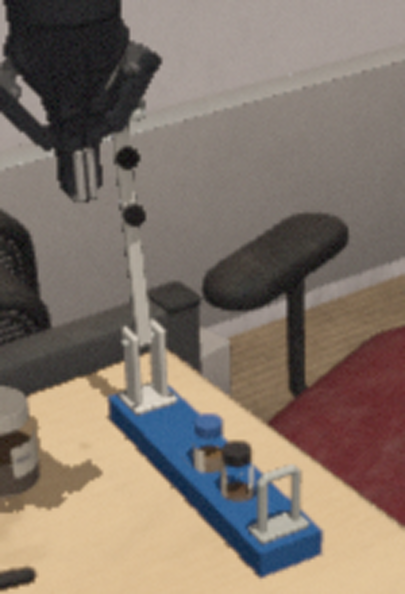

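The crop shows both vials seated upright: blue cap (208,425) in the left socket, black cap (237,455) in the right. The gripper is closed beside the keeper. Now I'll move behind the keeper.

Call:
jog_arm:
  steps:
    - {"delta_rot": [0,0,0],"linear": [0.03,0,0],"grip": 0}
    - {"delta_rot": [0,0,0],"linear": [0.034,0,0],"grip": 0}
    - {"delta_rot": [0,0,0],"linear": [0.034,0,0],"grip": 0}
    - {"delta_rot": [0,0,0],"linear": [0.034,0,0],"grip": 0}
    - {"delta_rot": [0,0,0],"linear": [0.034,0,0],"grip": 0}
    - {"delta_rot": [0,0,0],"linear": [0.034,0,0],"grip": 0}
    - {"delta_rot": [0,0,0],"linear": [0.032,0,0],"grip": 0}
    - {"delta_rot": [0,0,0],"linear": [0,0,0],"grip": 0}

```text
t: 14.7
tool_pos: [0.4539, 0.1682, 0.3161]
tool_rot: [-2.299, -2.137, 0.005]
contact_force: [-0.2, -1.5, -0.5]
opening: 0.0002
grip_force: 0.0
```

Call:
jog_arm:
  steps:
    - {"delta_rot": [0,0,0],"linear": [0,0.03,0],"grip": 0}
    - {"delta_rot": [0,0,0],"linear": [0,0.03,0],"grip": 0}
    - {"delta_rot": [0,0,0],"linear": [0,0.03,0],"grip": 0}
    - {"delta_rot": [0,0,0],"linear": [0,0.029,0],"grip": 0}
    - {"delta_rot": [0,0,0],"linear": [0,0,0],"grip": 0}
    - {"delta_rot": [0,0,0],"linear": [0,0,0],"grip": 0}

```text
t: 15.3
tool_pos: [0.5732, 0.1555, 0.3165]
tool_rot: [-2.306, -2.131, 0.005]
contact_force: [-0.0, -0.4, -0.2]
opening: -0.0002
grip_force: 0.0
```

```bash
python3 -c "
from h import *
c=np.array([.5602,-.0233]);a=np.deg2rad(85.5);yax=np.array([np.cos(a),np.sin(a)]);xax=np.array([yax[1],-yax[0]])
def w(x,y,z): return [*(c+xax*x+yax*(y-.025)),z]
todo(w(0,.205,.317))
# TCP path in rack (y,z)
H=.139
P=lambda th:(H-.225*np.cos(th)+.011*np.sin(th)+.011*np.sin(th), .092+.225*np.sin(th)+.011*np.cos(th))
pr=None
for th in [1.66,1.57]+list(np.arange(1.5,-.01,-.1)):
    p=np.array(P(th)); print(round(th,2),p.round(4),(p-pr).round(4) if pr is not None else ''); pr=p
"
```

```text
pos [0.5732 0.1555 0.3165] tool delta [ 0.0007  0.0011 -0.0005]
rot err deg [-0.21  0.05 -0.02] F [-0.  -0.4 -0.2] open -0.0001733954214582876 t 15.3
1.66 [0.181  0.3151] 
1.57 [0.1608 0.317 ] [-0.0201  0.0019]
1.5 [0.145  0.3172] [-0.0158  0.0002]
1.4 [0.1224 0.3156] [-0.0226 -0.0016]
1.3 [0.1    0.3117] [-0.0224 -0.0039]
1.2 [0.078  0.3057] [-0.022 -0.006]
1.1 [0.0565 0.2975] [-0.0214 -0.0082]
1.0 [0.0359 0.2873] [-0.0206 -0.0102]
0.9 [0.0164 0.2751] [-0.0196 -0.0122]
0.8 [-0.002   0.2611] [-0.0183 -0.014 ]
0.7 [-0.0189  0.2454] [-0.0169 -0.0157]
0.6 [-0.0343  0.2281] [-0.0154 -0.0172]
0.5 [-0.0479  0.2095] [-0.0136 -0.0186]
0.4 [-0.0597  0.1898] [-0.0118 -0.0198]
0.3 [-0.0694  0.169 ] [-0.0098 -0.0208]
0.2 [-0.0771  0.1475] [-0.0077 -0.0215]
0.1 [-0.0827  0.1254] [-0.0055 -0.0221]
-0.0 [-0.086  0.103] [-0.0033 -0.0224]
```

Call:
jog_arm:
  steps:
    - {"delta_rot": [0,0,0],"linear": [-0.012,0.001,0],"grip": 0}
    - {"delta_rot": [0,0,0],"linear": [-0.011,0,0.0015],"grip": 0}
    - {"delta_rot": [0,0,0],"linear": [-0.01,0,-0.001],"grip": 0}
    - {"delta_rot": [0,0,0],"linear": [-0.01,0,-0.001],"grip": 0}
    - {"delta_rot": [0,0,0],"linear": [-0.016,0,0],"grip": 0}
    - {"delta_rot": [0,0,0],"linear": [-0.0226,0,0.0016],"grip": 0}
    - {"delta_rot": [0,0,0],"linear": [-0.0224,0,0.0039],"grip": 0}
    - {"delta_rot": [0,0,0],"linear": [-0.022,0,0.006],"grip": 0}
    - {"delta_rot": [0,0,0],"linear": [0,0,0],"grip": 0}

```text
t: 16.2
tool_pos: [0.5643, 0.0279, 0.3065]
tool_rot: [-2.31, -2.129, 0.002]
contact_force: [0.3, 0.8, -0.1]
opening: -0.0001
grip_force: 0.0
```

```bash
cat >> h.py <<'E'
c=np.array([.5602,-.0233]);a_=np.deg2rad(85.5);yax=np.array([np.cos(a_),np.sin(a_)]);xax=np.array([yax[1],-yax[0]])
def wr(x,y,z): return [*(c+xax*x+yax*(y-.025)),z]
E
python3 -c "
from h import *
todo(wr(0,.078,.3057))
im,d=grab('scene')
a=cv2.resize(im[10:230,240:390],None,fx=2.7,fy=2.7,interpolation=cv2.INTER_CUBIC)
cv2.imwrite('pics/swing1.png',a[...,::-1])
"
```

```text
pos [0.5643 0.0279 0.3065] tool delta [ 0.0017 -0.      0.0008]
rot err deg [-0.08  0.05 -0.17] F [ 0.3  0.8 -0.1] open -0.00011004104993083585 t 16.2
```

View pics/swing1.png

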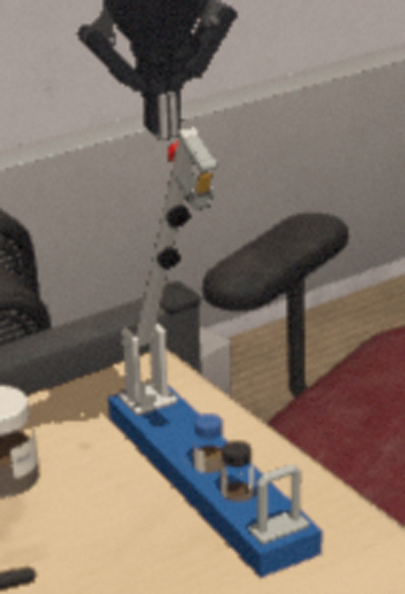

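The keeper follows: red pad at (173,150), with the fingertip at (165,135) behind it. I'll carry on along the arc.

Call:
jog_arm:
  steps:
    - {"delta_rot": [0,0,0],"linear": [-0.02,0,0.0095],"grip": 0}
    - {"delta_rot": [0,0,0],"linear": [-0.0206,0,0.0112],"grip": 0}
    - {"delta_rot": [0,0,0],"linear": [-0.0196,0,0.0122],"grip": 0}
    - {"delta_rot": [0,0,0],"linear": [-0.0183,0,0.014],"grip": 0}
    - {"delta_rot": [0,0,0],"linear": [-0.0169,0,0.0157],"grip": 0}
    - {"delta_rot": [0,0,0],"linear": [-0.0154,0,0.0172],"grip": 0}
    - {"delta_rot": [0,0,0],"linear": [-0.0136,0,0.0186],"grip": 0}
    - {"delta_rot": [0,0,0],"linear": [-0.0118,0,0.0198],"grip": 0}
    - {"delta_rot": [0,0,0],"linear": [-0.0098,0,0.0208],"grip": 0}
    - {"delta_rot": [0,0,0],"linear": [0,0,0],"grip": 0}

```text
t: 17.25
tool_pos: [0.5515, -0.1149, 0.1646]
tool_rot: [-2.303, -2.128, 0.005]
contact_force: [-0.1, 0.7, 0.4]
opening: 0.0
grip_force: 0.2
```

```bash
python3 -c "
from h import *
todo(wr(0,-.0694,.169))
im,d=grab('scene')
a=cv2.resize(im[90:230,250:390],None,fx=3.5,fy=3.5,interpolation=cv2.INTER_CUBIC)
cv2.imwrite('pics/swing2.png',a[...,::-1])
"
```

```text
pos [ 0.5515 -0.1149  0.1646] tool delta [-0.0024  0.0014 -0.0044]
rot err deg [-0.35 -0.08 -0.02] F [-0.1  0.7  0.4] open 2.3771515330374937e-05 t 17.25
```

View pics/swing2.png

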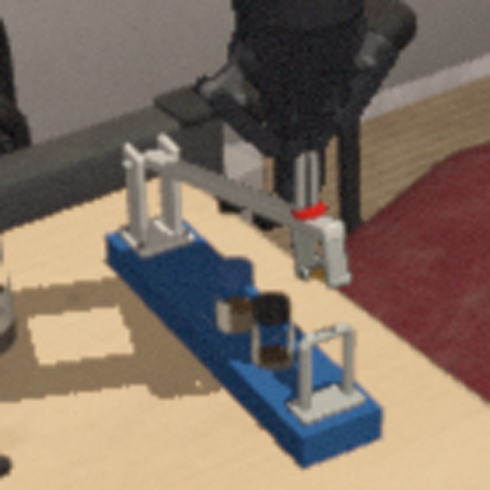

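The finger sits on the red pad (312,210), with the hook (325,255) over the eye. Now I'll push it down.

Call:
jog_arm:
  steps:
    - {"delta_rot": [0,0,0],"linear": [-0.006,0.001,0.014],"grip": 0}
    - {"delta_rot": [0,0,0],"linear": [-0.005,0,0.014],"grip": 0}
    - {"delta_rot": [0,0,0],"linear": [-0.004,0,0.011],"grip": 0}
    - {"delta_rot": [0,0,0],"linear": [-0.002,0,0.008],"grip": 0}
    - {"delta_rot": [0,0,0],"linear": [-0.001,0,0.006],"grip": 0}
    - {"delta_rot": [0,0,0],"linear": [-0.001,0,0.004],"grip": 0}
    - {"delta_rot": [0,0,0],"linear": [0,0,0.003],"grip": 0}
    - {"delta_rot": [0,0,0],"linear": [0,0,0],"grip": 0}
    - {"delta_rot": [0,0,0],"linear": [0,0,0],"grip": 0}

```text
t: 18.2
tool_pos: [0.5525, -0.1342, 0.1077]
tool_rot: [-2.306, -2.133, 0.002]
contact_force: [-0.8, 0.4, -0.2]
opening: 0.0001
grip_force: 0.0
```

```bash
python3 -c "
from h import *
todo(wr(0,-.086,.100))
im,d=grab('scene')
a=cv2.resize(im[110:230,280:400],None,fx=4.5,fy=4.5,interpolation=cv2.INTER_CUBIC)
cv2.imwrite('pics/press.png',a[...,::-1])
"
```

```text
pos [ 0.5525 -0.1342  0.1077] tool delta [ 0.0001 -0.001   0.0077]
rot err deg [-0.07  0.04  0.03] F [-0.8  0.4 -0.2] open 0.00012035571063104466 t 18.2
```

View pics/press.png

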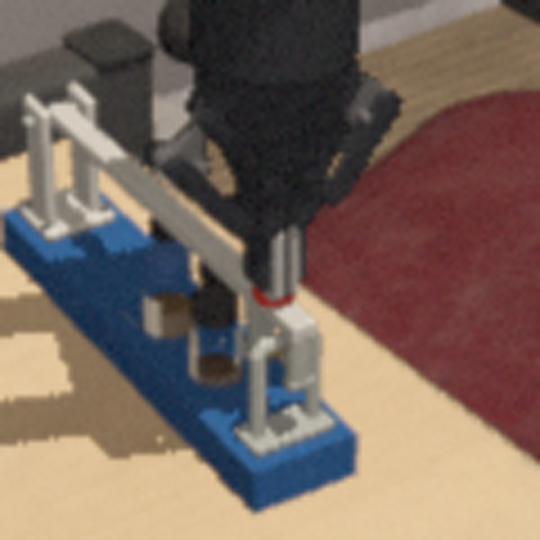

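The finger is on the pad (272,295), the hook (290,355) is at the eye and the bar is nearly level. I'll press on to the stop.

Call:
jog_arm:
  steps:
    - {"delta_rot": [0,0,0],"linear": [0,0,0.002],"grip": 0}
    - {"delta_rot": [0,0,0],"linear": [0,0,0.002],"grip": 0}
    - {"delta_rot": [0,0,0],"linear": [0,0,0.001],"grip": 0}
    - {"delta_rot": [0,0,0],"linear": [0,0,0],"grip": 0}
    - {"delta_rot": [0,0,0],"linear": [0,0,0],"grip": 0}

```text
t: 18.75
tool_pos: [0.5531, -0.134, 0.1033]
tool_rot: [2.306, 2.133, -0.0]
contact_force: [0.1, -0.3, 0.8]
opening: 0.0002
grip_force: 0.4
```

Call:
jog_arm:
  steps:
    - {"delta_rot": [0,0,0],"linear": [0,0,0.001],"grip": 0}
    - {"delta_rot": [0,0,0],"linear": [0,0,0.001],"grip": 0}
    - {"delta_rot": [0,0,0],"linear": [0,0,0.001],"grip": 0}
    - {"delta_rot": [0,0,0],"linear": [0,0,0],"grip": 0}
    - {"delta_rot": [0,0,0],"linear": [0,0,0],"grip": 0}

```text
t: 19.25
tool_pos: [0.5533, -0.134, 0.1028]
tool_rot: [2.306, 2.133, -0.0]
contact_force: [-5.3, 1.3, 11.8]
opening: 0.0002
grip_force: 6.0
```

Call:
jog_arm:
  steps:
    - {"delta_rot": [0,0,0],"linear": [0,0,0.001],"grip": 0}
    - {"delta_rot": [0,0,0],"linear": [0,0,0],"grip": 0}
    - {"delta_rot": [0,0,0],"linear": [0,0,0],"grip": 0}

```text
t: 19.55
tool_pos: [0.5534, -0.134, 0.1026]
tool_rot: [-2.306, -2.134, 0.001]
contact_force: [-7.5, 2.3, 16.6]
opening: 0.0001
grip_force: 8.1
```

Call:
jog_arm:
  steps:
    - {"delta_rot": [0,0,0],"linear": [0,0,-0.004],"grip": 0}
    - {"delta_rot": [0,0,0],"linear": [0,0,-0.008],"grip": 0}
    - {"delta_rot": [0,0,0],"linear": [0,0,-0.015],"grip": 0}
    - {"delta_rot": [0,0,0],"linear": [0,0,-0.03],"grip": 0}
    - {"delta_rot": [0,0,0],"linear": [0,0,-0.04],"grip": 0}
    - {"delta_rot": [0,0,0],"linear": [0,-0.02,-0.04],"grip": 0}
    - {"delta_rot": [0,0,0],"linear": [0,-0.04,-0.02],"grip": 0}
    - {"delta_rot": [0,0,0],"linear": [0,-0.04,0],"grip": 0}
    - {"delta_rot": [0,0,0],"linear": [0,0,0],"grip": 0}
    - {"delta_rot": [0,0,0],"linear": [0,0,0],"grip": 0}

```text
t: 20.55
tool_pos: [0.4531, -0.1261, 0.2571]
tool_rot: [2.305, 2.131, 0.001]
contact_force: [0.1, -0.5, -0.1]
opening: 0.0002
grip_force: 0.0
```

```bash
python3 -c "
from h import *
todo(wr(0,-.086,.100))
im,d=grab('scene');W=cloud('scene',d); im2,d2=grab('top');W2=cloud('top',d2)
for n,X in(('S',W),('T',W2)):
    q=X[...,:2]-c; R=np.stack([q@xax,q@yax+.025,X[...,2]],-1).reshape(-1,3)
    pts=[]
    for y in np.arange(.1,-.06,-.02):
        s=R[(abs(R[:,0])<.006)&(abs(R[:,1]-y)<.01)&(R[:,2]>.09)&(R[:,2]<.2)]
        if len(s): pts.append((y,np.median(s[:,2])))
    p=np.array(pts); print(n,p.round(3).tolist() ,'angle',-np.polyfit(p[:,0],p[:,1],1)[0] if len(p)>2 else '')
for n,W_,u,v,hi in(('jar',W2,235,229,.095),('glue',W2,428,200,.1)):
    w=W_[v-16:v+17,u-16:u+17].reshape(-1,3); w=w[(w[:,2]>hi-.02)&(w[:,2]<hi)]; print(n,len(w),np.median(w,0).round(4))
a=cv2.resize(im[110:230,280:400],None,fx=4.5,fy=4.5,interpolation=cv2.INTER_CUBIC)
cv2.imwrite('pics/end.png',a[...,::-1])
"
```

```text
pos [ 0.4531 -0.1261  0.2571] tool delta [-0.      0.0984  0.1573]
rot err deg [0.11 0.03 0.01] F [ 0.1 -0.5 -0.1] open 0.00018454948393013636 t 20.55
S [[0.1, 0.099], [0.08, 0.101], [0.06, 0.101], [0.04, 0.103], [0.02, 0.104], [-0.0, 0.106], [-0.02, 0.107], [-0.04, 0.108]] angle 0.06628943183184666
T [[0.1, 0.099], [0.08, 0.101], [0.06, 0.102], [0.04, 0.104]] angle 0.07493813691697539
jar 441 [0.4172 0.0931 0.0817]
glue 115 [ 0.4773 -0.3629  0.0889]
```

View pics/end.png

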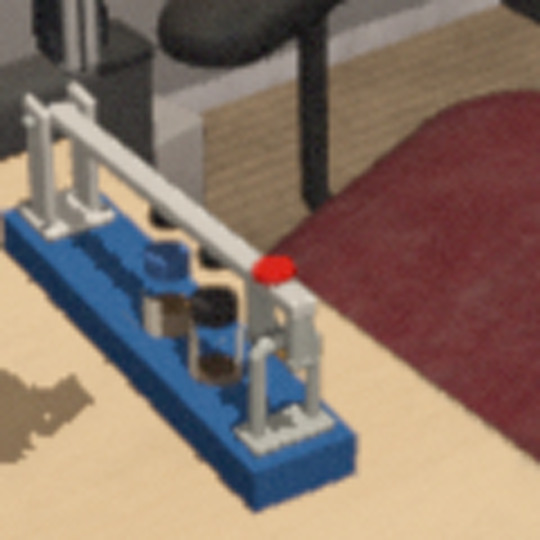

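The keeper holds at about 0.07 rad with nothing touching it. The pad is at (274,268) and the hook is caught on the eye at (285,345). Both vials stand upright under it, and the jar and glue stick have not moved. Handing in.

```bash
python3 -c "
from station import ctrl
print(ctrl.finish_job())"
```

```text
the job is handed in; nothing more can be done
None
```

The job is handed in at about 20.7 s: both vials stand fully down in the rack's sockets, and the hook alone holds the keeper down at its caught angle of about 0.07 rad; the jar and glue stick are where they stood.

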